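# Fetch the stone bar from behind the grit jars

### The job

The striped stone bar lies on the wooden stand behind two grit jars. Move both jars out of the way onto the dark rubber mat, standing upright, then lift the bar out and lay it flat in the middle of the round grey lap plate; after that put each jar back upright on the very cork round it came from, centred where it stood before. Do not shift the bar before both jars stand on the mat, never tip a jar over, and leave the small red stone and the dark lump beside the bar where they lie.

Things in the scene. Friction and masses are not known exactly. Their poses are not given: they have to be found in the camera images.
- tall_jar: the taller, narrower lidded jar, round, 44 mm diameter, 120 mm tall, about 0.16 kg, white with a paper band and a black lid flush with its straight side; origin at the centre of its underside, z up. At the start it stands on one of the two cork rounds of the stand (which one varies)
- wide_jar: the shorter, wider lidded jar, round, 58 mm diameter, 92 mm tall, about 0.18 kg, white with a paper band and a steel lid flush with its straight side; origin at the centre of its underside, z up. At the start it stands on the other cork round of the stand
- bar: striped brown and cream rectangular stone bar, 26 (x) x 64 (y) x 15 (z) mm, about 0.05 kg; origin at the centre of its underside, long axis y. At the start it lies on the board of the stand behind the two jars (its underside 8 mm above the table); while the jars stand there a gripper's body does not fit over it
- rack: fixed shallow wooden stand, 170 (x) x 210 (y) mm, board 8 mm thick with a lip 9 mm wide and 20 mm high (above the table) along the back (+x) and both ends (y), open in front; origin at the centre of its underside. Two cork rounds of 80 mm diameter at x = -25, y = +48 and y = -48 mm, tops 10 mm above the table: the jars' places. The bar lies near x = +31, y = 0
- lap: fixed round flat grey lap plate, 170 mm diameter, 9 mm thick, lying on the table; origin at the centre of its underside
- mat: fixed dark rubber mat, 230 (x) x 130 (y) x 3 mm, the side area on which both jars fit one behind the other along x; origin at the centre of its underside
- jasper: bystander: loose small red-brown stone, 23 x 27 x 19 mm, lying on the board of the stand in one back corner, beside an end of the bar; origin at the centre of its underside
- dark_lump: bystander: loose rough dark lump of stone, 31 x 28 x 21 mm, lying on the board of the stand in the other back corner; origin at the centre of its underside

How it is judged:
On the way, in this order (a step that is already met when the one before it is completed fails the run):
1. both jars stand upright on the mat (x of tall_jar in the frame of mat between -0.115 and 0.115 m and y of tall_jar in the frame of mat between -0.065 and 0.065 m and z of each of tall_jar, wide_jar in the frame of mat below 0.009 m and angle between each of tall_jar, wide_jar's own z axis and vertical below 0.1 rad and x of wide_jar in the frame of mat between -0.115 and 0.115 m and y of wide_jar in the frame of mat between -0.065 and 0.065 m and linear speed of each of tall_jar, wide_jar below 0.02 m/s and angular speed of each of tall_jar, wide_jar below 0.2 rad/s), for 0.2 s.
2. the bar lies in the middle of the lap plate, released, while both jars stand on the mat (horizontal distance between bar and lap below 0.015 m and z of bar in the frame of lap between 0.005 and 0.014 m and angle between bar's own z axis and vertical below 0.1 rad and linear speed of bar below 0.02 m/s and angular speed of bar below 0.2 rad/s and x of tall_jar in the frame of mat between -0.13 and 0.13 m and y of tall_jar in the frame of mat between -0.08 and 0.08 m and z of each of tall_jar, wide_jar in the frame of mat below 0.02 m and x of wide_jar in the frame of mat between -0.13 and 0.13 m and y of wide_jar in the frame of mat between -0.08 and 0.08 m and contact force between bar and the fingers below 0.1 N), for 0.2 s.
At the end, for the whole second after the job is handed in: The bar lies flat on the lap plate, its centre within 15 mm of the plate's centre; each jar stands upright on the cork round it came from, within 13 mm of where it stood at the start; all released and at rest (horizontal distance between bar and lap below 0.015 m and z of bar in the frame of lap between 0.005 and 0.014 m and angle between bar's own z axis and vertical below 0.1 rad and linear speed of each of bar, tall_jar, wide_jar below 0.02 m/s and angular speed of each of bar, tall_jar, wide_jar below 0.2 rad/s and distance of each of tall_jar, wide_jar from where it was at the start of the episode below 0.013 m and angle between each of tall_jar, wide_jar's own z axis and vertical below 0.08 rad); the robot touches nothing.
It fails at once if the bar is shifted (by more than 20 mm) while a jar is not on the mat, before the bar is on the lap plate (distance of bar from where it was at the start of the episode above 0.02 m and horizontal distance between bar and lap above 0.05 m and (not (x of tall_jar in the frame of mat between -0.13 and 0.13 m and y of tall_jar in the frame of mat between -0.08 and 0.08 m and z of tall_jar in the frame of mat below 0.02 m) or not (x of wide_jar in the frame of mat between -0.13 and 0.13 m and y of wide_jar in the frame of mat between -0.08 and 0.08 m and z of wide_jar in the frame of mat below 0.02 m))).
It fails at once if a jar is tipped over (angle between any of tall_jar, wide_jar's own z axis and vertical above 0.5 rad).
It fails at once if the red stone or the dark lump is disturbed (moved by more than 15 mm) (distance of any of jasper, dark_lump from where it was at the start of the episode above 0.015 m).
It also fails if it takes over 128 s, if anything falls off the work surface, if the arm or the gripper's body presses on something with over 40 N, if the wrist force passes 120 N, or if a joint passes its speed limit or range.

### The arm

A 6-joint arm with a two-finger parallel gripper is mounted at the origin on a cart in front of the work surface, level with it; the furniture and walls round the work are solid. World frame = base frame: x ahead of the robot, y to its left, z up, the work surface at z = 0. Lengths are in m, angles in rad, forces in N, time in s.
With the tool pointing down it reaches from about 0.325 to 0.85 m from the base axis. Payload 15.5 kg.
Tool frame: the origin (TCP) lies at the very end of the fingers, on their centre line; the grasp point (between the pads) lies manip.pinch_z behind it (manip.pinch_z is the distance from the TCP to the grasp point, in m); z points along the fingers, y is the line along which they close (so a half turn about z gives the same grasp; the last joint's range is limited). The gripper opens to 91 mm and grips with 3 to 60 N. Pads are 32 mm wide; open, the fingers measure 118 mm over their backs; the gripper's body (76 mm by 178 mm) begins 60 mm behind the grasp point.
Start: joints at [-1.369, 0.494, 1.345, -0, 1.302, -0.096], TCP at [0.183, -0.598, 0.214] pointing down, gripper open.
Joint ranges: [-2.91, 2.91], [-0.82, 2.16], [0.22, 2.67], [-1.22, 4.37], [0.12, 2.79], [-3.08, 3.08]. Speed limits (rad/s): [1.89, 1.89, 2.57, 3.01, 3.01, 3.01].

### API

Orientations are given as a 3x3 rotation matrix whose columns are the frame's x, y, z axes.
In Python, from plant import sensors, eyes, order, manip gives the robot as it stands.
- The arm moves only by the tool drive_effector, called after "Emit:" as name(argument=value, ...) on one line, values as JSON. Schema: {"type":"object","properties":{"motion":{"type":"object","properties":{"moves":{"type":"array","items":{"type":"array","items":{"type":"number"},"minItems":7,"maxItems":7},"minItems":1,"maxItems":20}},"additionalProperties":false,"required":["moves"]},"grip_n":{"type":"number"},"only":{"type":"string"},"quiet":{"type":"boolean"},"lines":{"type":"string"}},"required":["motion"],"additionalProperties":false}. motion is an object whose key "moves" holds a list of rows, 1 to 20 of them, each of 7 numbers: dx, dy, dz in m, then a rotation vector rx, ry, rz in rad, then the opening from 0.0 (shut) to 1.0 (fully open); each row is the pose to reach, as a shift and turn from the pose commanded when the call began, along the tool's axes at that moment; what a row does not reach only later rows make up. A row lasts 1/8 s, in which the tool goes at most 0.0625 m and 0.188 rad, less where a joint would pass 70% of its speed; a pose out of reach is approached as far as the arm can. The fingers move at their own pace and stop on an object; grip_n is the grip in N (left out, the last holds). Time passes only in rows, so rows that do not move let the fingers close. The tool returns the time, the measured TCP pose, the force, the opening and the grip force at its end. only (a regular expression) keeps the lines of the reply that match it, lines (a string "A,B") keeps lines A to B, and quiet returns only ok. Input that does not fit is refused with a message, and nothing moves.
- sensors.sense(): the state, without advancing time (a new reading comes with each control period).
- eyes.get_image(name): name is "scene" or "top"; returns the picture (384x512x3 uint8, red, green, blue); there is no depth.
- eyes.camera_params(name): a dict with "K" (3x3 intrinsics, pixels), "world_to_cam" (4x4, takes a point from world to camera coordinates). Camera axes: x right, y up, looking along -z (the intrinsics and any distortion apply to the point x, -y, -z); pixel columns grow to the right and rows downward; lengths in m; the calibration is good to about 2 mm. A picture is of the moment at which its call begins. camera_params takes no time and is no camera call.
- order.hand_in(): hands the job in; it is judged then, once.
The state is a dict: "time_s": time; "joint_pos": joint angles; "joint_vel": joint speeds; "effort": joint torques, N m; "position": TCP position; "orientation": TCP orientation; "ft_force": force on the tool from outside, world axes, zero at the start; "wrist_torque": the same for the moment, N m; "width": opening from 0.0 (shut) to 1.0 (fully open); "gripper_force": force on a finger pad.
Only numpy, scipy, OpenCV 4.12 (cv2) and the standard library are available. Lean on these libraries where they do the work, as an engineer would, in place of code of your own. Each camera call takes 0.05 s, during which the arm holds its last target. There are 200 camera calls.

## Working session

There is one attempt and no reset: what is moved stays moved. The work goes in short steps, Python scripts to look and compute and a tool call to move; the robot and the scene stay as the last step left them, time stands still between calls to the robot, and variables do not carry over. Pictures are saved under pics/ and viewed, at most 14 in all, crops included, and the job is handed in when it is done.

```bash
ls; mkdir -p pics; python3 - <<'E'
from plant import sensors, eyes, manip
import cv2, numpy as np
s=sensors.sense(); print(s); print(manip.pinch_z)
for n in("scene","top"):
    im=eyes.get_image(n); cv2.imwrite(f"pics/{n}0.png",im[:,:,::-1]); p=eyes.camera_params(n); print(n,p)
E
```

```text
pics
{'time_s': 0.0, 'joint_pos': array([-1.36947798e+00,  4.94193929e-01,  1.34615429e+00,  2.83488811e-05,
        1.30251233e+00, -9.54796351e-02]), 'joint_vel': array([-1.15131049e-03, -5.02255601e-04,  1.66278330e-03, -2.09777571e-03,
        1.08356401e-03, -5.64563408e-05]), 'effort': array([ 3.32477739e-04, -8.78820777e+01, -3.81858659e+01,  7.05606001e-02,
        5.28408133e-02, -3.68231747e-05]), 'position': array([ 0.18273186, -0.59727444,  0.21332375]), 'orientation': array([[ 9.56280070e-01,  2.92452349e-01, -2.26748648e-04],
       [ 2.92452399e-01, -9.56279267e-01,  1.24776165e-03],
       [ 1.48075794e-04, -1.25952278e-03, -9.99999196e-01]]), 'ft_force': array([ 0.34377019, -0.82723482, -0.21737114]), 'wrist_torque': array([-0.03828641, -0.02745626, -0.03070318]), 'gripper_force': 0.0, 'width': 0.998566225698899}
0.0188
scene {'K': array([[454.21969541,   0.        , 253.84332142],
       [  0.        , 454.21969541, 200.40675528],
       [  0.        ,   0.        ,   1.        ]]), 'world_to_cam': array([[-0.6063964 , -0.79486693,  0.02167906,  0.29918338],
       [ 0.41442373, -0.29265682,  0.8617453 , -0.24076818],
       [-0.67862831,  0.53154356,  0.50687776, -0.97033552],
       [ 0.        ,  0.        ,  0.        ,  1.        ]])}
top {'K': array([[368.27662198,   0.        , 261.89247516],
       [  0.        , 368.27662198, 195.40614449],
       [  0.        ,   0.        ,   1.        ]]), 'world_to_cam': array([[-0.18621201, -0.98248119, -0.00746921,  0.08448455],
       [ 0.9553022 , -0.18282689,  0.23231884, -0.52264721],
       [-0.22961446,  0.03612521,  0.97261101, -0.93265853],
       [ 0.        ,  0.        ,  0.        ,  1.        ]])}
```

View pics/scene0.png

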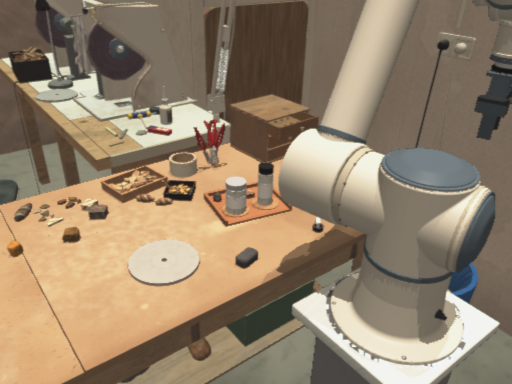

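View pics/top0.png

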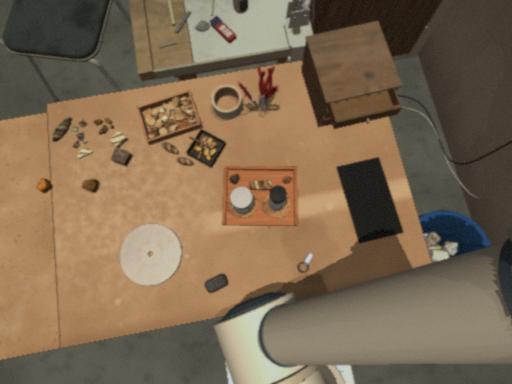

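The top view shows the lap plate at about (151,254), the stand at (260,196), the wide jar at (242,200), the tall jar at (278,197) and the mat at (369,200). Next I'll enlarge the crops.

```bash
cat > h.py <<'E'
import numpy as np, cv2
from plant import sensors, eyes, manip
P={n:eyes.camera_params(n) for n in("scene","top")}
def ray(n,uv):
    p=P[n];R=p["world_to_cam"][:3,:3];t=p["world_to_cam"][:3,3];K=p["K"]
    d=np.array([(uv[0]-K[0,2])/K[0,0],-(uv[1]-K[1,2])/K[1,1],-1.]);return -R.T@t,R.T@d
def onz(n,uv,z):
    c,d=ray(n,uv);return c+d*(z-c[2])/d[2]
def tri(a,b):  # point nearest both rays; gap
    (c1,d1),(c2,d2)=ray("scene",a),ray("top",b)
    s=np.linalg.lstsq(np.c_[d1,-d2],c2-c1,rcond=None)[0]
    p,q=c1+s[0]*d1,c2+s[1]*d2;return (p+q)/2,np.linalg.norm(p-q)
def proj(n,X):
    p=P[n];c=p["world_to_cam"]@np.r_[X,1];K=p["K"]
    return np.array([K[0,0]*c[0]/-c[2]+K[0,2],-K[1,1]*c[1]/-c[2]+K[1,2]])
def crop(n,name,x0,y0,w,h,s):
    im=eyes.get_image(n);cv2.imwrite(name,cv2.resize(im[y0:y0+h,x0:x0+w,::-1],None,fx=s,fy=s,interpolation=cv2.INTER_CUBIC));return im
E
python3 - <<'E'
from h import *
crop("top","pics/c1.png",215,158,95,75,8)
crop("scene","pics/c2.png",195,150,105,80,7)
# mat and lap from top
im=cv2.imread("pics/top0.png");hsv=cv2.cvtColor(im,cv2.COLOR_BGR2HSV)
m=(im.max(2)<50).astype(np.uint8)*255; 
r=np.zeros_like(m);r[150:245,330:410]=m[150:245,330:410]
c=max(cv2.findContours(r,0,2)[0],key=cv2.contourArea);b=cv2.boxPoints(cv2.minAreaRect(c));print("mat",b)
W=np.array([onz("top",p,.003)for p in cv2.approxPolyDP(c,5,True)[:,0]]);print(W.round(3)); pw=np.array([onz("top",p,.003)[:2]for p in c[:,0].astype(float)],np.float32);print(cv2.minAreaRect(pw))
g=((hsv[:,:,1]<50)&(hsv[:,:,2]>130)).astype(np.uint8)*255
for n,(x0,y0,x1,y1) in dict(top=(110,215,190,295),scene=(120,235,208,290)).items():
    im=cv2.imread(f"pics/{n}0.png");hsv=cv2.cvtColor(im,cv2.COLOR_BGR2HSV)
    g=((hsv[:,:,1]<50)&(hsv[:,:,2]>120)).astype(np.uint8)*255;r=np.zeros_like(g);r[y0:y1,x0:x1]=g[y0:y1,x0:x1]
    c=max(cv2.findContours(r,0,2)[0],key=cv2.contourArea)
    for z in(0,.009,):
        w=np.array([onz(n,p,z)[:2]for p in c[:,0].astype(float)],np.float32);print("lap",n,z,cv2.minEnclosingCircle(w),cv2.fitEllipse(w))
E
```

```text
mat [[337.5087  167.29202]
 [379.626   155.17609]
 [401.6669  231.79446]
 [359.5496  243.9104 ]]
[[ 0.587 -0.368  0.003]
 [ 0.582 -0.25   0.003]
 [ 0.362 -0.257  0.003]
 [ 0.37  -0.379  0.003]]
((0.4753892123699188, -0.31493788957595825), (0.22523891925811768, 0.12435057014226913), 2.1215126514434814)
lap top 0 ((0.4379905164241791, 0.31665942072868347), 0.0841095820069313) ((0.43671542406082153, 0.31584978103637695), (0.16079182922840118, 0.16387346386909485), 43.575931549072266)
lap top 0.009 ((0.4367913007736206, 0.31407517194747925), 0.08337493240833282) ((0.4355274438858032, 0.3132725954055786), (0.15938571095466614, 0.16244038939476013), 43.575984954833984)
lap scene 0 ((0.4491003453731537, 0.31148943305015564), 0.0866878405213356) ((0.44830992817878723, 0.31144633889198303), (0.16739089787006378, 0.16934189200401306), 51.59746551513672)
lap scene 0.009 ((0.43836548924446106, 0.31631696224212646), 0.08556310087442398) ((0.4375852942466736, 0.3162744641304016), (0.16521647572517395, 0.1671421378850937), 51.5975341796875)
```

View pics/c1.png

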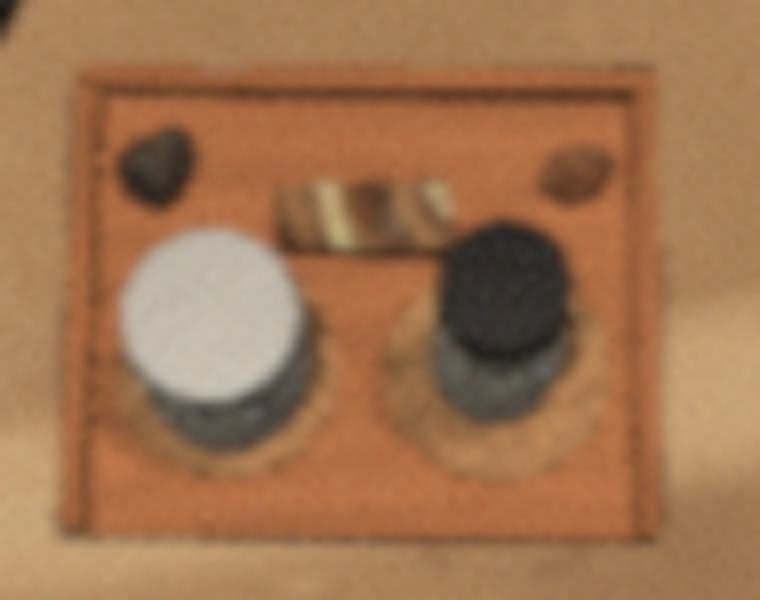

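View pics/c2.png

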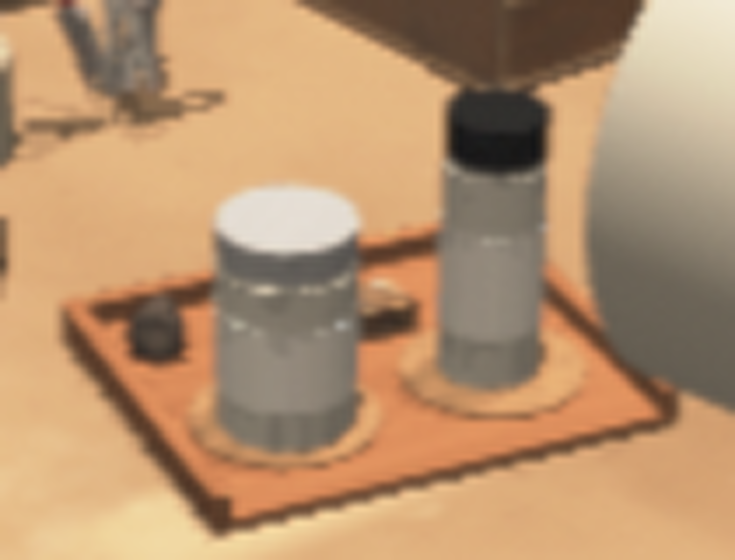

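The crops show both lids clearly: white lid centre at about (241,197) in top and (236,181) in scene, black lid at (278,194) and (266,166). The bar is at about (261,185), the dark lump is left of it (235,179) and the red stone right (287,180). Now I'll compute their positions.

```bash
python3 - <<'E'
from h import *
def mask(n,f,box):
    im=cv2.imread(f"pics/{n}0.png");h=cv2.cvtColor(im,cv2.COLOR_BGR2HSV);x0,y0,x1,y1=box
    m=np.zeros(im.shape[:2],np.uint8);m[y0:y1,x0:x1]=(f(im.astype(int),h.astype(int))[y0:y1,x0:x1])*255
    return max(cv2.findContours(m,0,1)[0],key=cv2.contourArea)[:,0].astype(np.float32)
white=lambda i,h:(i.min(2)>150)&(h[:,:,1]<50)
black=lambda i,h:i.max(2)<60
wt=mask("top",white,(225,180,258,212));ws=mask("scene",white,(222,172,250,190))
bt=mask("top",black,(266,184,290,206))
fe=lambda c:cv2.fitEllipse(c)
for k,c in dict(wt=wt,ws=ws,bt=bt).items():print(k,fe(c))
print("wide tri",tri(fe(ws)[0],fe(wt)[0]))
ts=((498.5)/7-.5+195,(113.5)/7-.5+150)
print("tall tri",tri(ts,fe(bt)[0]), "eyeball",tri(ts,(277.7,193.6)))
for z in(.102,):print("wide lid",cv2.minEnclosingCircle(np.array([onz("top",p,z)[:2]for p in wt],np.float32)),onz("top",fe(wt)[0],z))
for z in(.130,):print("tall lid",cv2.minEnclosingCircle(np.array([onz("top",p,z)[:2]for p in bt],np.float32)),onz("top",fe(bt)[0],z))
T=lambda u,v:((u+.5)/8-.5+215,(v+.5)/8-.5+158)
S=lambda u,v:((u+.5)/7-.5+195,(v+.5)/7-.5+150)
print("bar corners z.023",*[onz("top",T(*p),.023).round(4) for p in((280,183),(448,179),(455,247),(285,250))])
print("rack outer: back-l,back-r (z.02), front-r, front-l (z.008)",*[onz("top",T(*p),z).round(4) for p,z in(((80,70),.02),((655,68),.02),((655,540),.008),((62,537),.008))])
print("cork r",onz("top",T(495,383),.01),"lump",onz("top",T(158,168),.02),"jasper",onz("top",T(577,172),.02))
print("rack back-left lip top tri",tri(S(68,305),T(80,70)),"front-right",tri(S(675,400),T(655,515)))
# jar bottom front points in scene, tall (490,387), wide (287,450)
print("jar base front pts z.01",onz("scene",S(490,389),.01),onz("scene",S(287,452),.01), "cam",ray("scene",(0,0))[0])
s=sensors.sense();print(s["position"])
E
```

```text
wt ((240.79229736328125, 196.9802703857422), (19.659273147583008, 19.806852340698242), 25.679643630981445)
ws ((235.5, 181.0), (8.529611587524414, 19.750568389892578), 90.0)
bt ((277.5151062011719, 194.71017456054688), (13.963617324829102, 16.817176818847656), 176.6930389404297)
wide tri (array([0.52594888, 0.0412914 , 0.10256134]), np.float64(0.0005435916839602264))
tall tri (array([ 0.50788372, -0.05044496,  0.1309279 ]), np.float64(0.0016289636308654178)) eyeball (array([ 0.5105666 , -0.05197048,  0.12950522]), np.float64(0.0005526967120383921))
wide lid ((0.5261093974113464, 0.041170597076416016), 0.02705889195203781) [0.5258991  0.04109956 0.102     ]
tall lid ((0.5073886513710022, -0.05103423073887825), 0.02218461036682129) [ 0.50753384 -0.05111328  0.13      ]
bar corners z.023 [0.5879 0.01   0.023 ] [ 0.5781 -0.0488  0.023 ] [ 0.5532 -0.0464  0.023 ] [0.5634 0.0127 0.023 ]
rack outer: back-l,back-r (z.02), front-r, front-l (z.008) [0.6437 0.073  0.02  ] [ 0.6055 -0.1298  0.02  ] [ 0.4401 -0.0958  0.008 ] [0.48   0.1078 0.008 ]
cork r [ 0.50510742 -0.05165756  0.01      ] lump [0.60238147 0.05167775 0.02      ] jasper [ 0.57283297 -0.09455895  0.02      ]
rack back-left lip top tri (array([0.64355027, 0.0727945 , 0.01992126]), np.float64(0.0006126658303352249)) front-right (array([ 0.44731954, -0.09854969,  0.00969132]), np.float64(0.003239612221392352))
jar base front pts z.01 [ 0.49718161 -0.04199905  0.01      ] [0.50596307 0.05540971 0.01      ] cam [-0.37729339  0.68312411  0.69283633]
[ 0.18272328 -0.59745196  0.21355049]
```

All measurements agree to within 2 mm: tall jar (0.5095, -0.0525), wide jar (0.526, 0.041), stand yaw -10.7°, mat centre (0.475, -0.315), lap centre (0.4365, 0.3155). I'll use a single tool heading that closes along the stand's x for everything. First move is to above the tall jar.

Emit:
drive_effector(motion={"moves": [[0.05, -0.045, 0, 0, 0, -0.12, 1], [0.1, -0.09, 0, 0, 0, -0.24, 1], [0.15, -0.135, 0, 0, 0, -0.36, 1], [0.2, -0.18, 0, 0, 0, -0.48, 1], [0.25, -0.226, 0, 0, 0, -0.6, 1], [0.3, -0.271, 0, 0, 0, -0.72, 1], [0.35, -0.316, 0, 0, 0, -0.84, 1], [0.4, -0.361, 0, 0, 0, -0.96, 1], [0.44, -0.397, 0, 0, 0, -1.086, 1], [0.4716, -0.4257, 0, 0, 0, -1.086, 1], [0.4716, -0.4257, 0, 0, 0, -1.086, 1], [0.4716, -0.4257, 0, 0, 0, -1.086, 1], [0.4716, -0.4257, 0, 0, 0, -1.086, 1]]}, grip_n=20)

```text
time_s: 1.82
position: [0.5086, -0.0538, 0.2139]
orientation: [[0.188, 0.982, -0.0], [0.982, -0.188, -0.0], [-0.0, -0.0, -1.0]]
ft_force: [-0.5, 0.4, 0.1]
width: 1.003
gripper_force: 0.0
```

```bash
cat >> h.py <<'E'
def rel(x,y,z):
    s=sensors.sense();print("pos",s["position"].round(4),"joints",s["joint_pos"].round(2),"head",np.degrees(np.arctan2(s["orientation"][1,0],s["orientation"][0,0])).round(2),"w",s["width"],s["gripper_force"])
    print("tool delta",(s["orientation"].T@(np.array([x,y,z])-s["position"])).round(4))
E
python3 -c "
from h import *;rel(.5095,-.0525,.066)"
```

```text
pos [ 0.5086 -0.0538  0.2139] joints [-0.22  0.33  1.62 -0.    1.19 -0.03] head 79.16 w 1.0027759618946512 0.0
tool delta [0.0015 0.0007 0.1479]
```

Emit:
drive_effector(motion={"moves": [[0.0015, 0.0007, 0.04, 0, 0, 0, 1], [0.0015, 0.0007, 0.08, 0, 0, 0, 1], [0.0015, 0.0007, 0.12, 0, 0, 0, 1], [0.0015, 0.0007, 0.14, 0, 0, 0, 1], [0.0015, 0.0007, 0.148, 0, 0, 0, 1], [0.0015, 0.0007, 0.148, 0, 0, 0, 1], [0.0015, 0.0007, 0.148, 0, 0, 0, 0.3], [0.0015, 0.0007, 0.148, 0, 0, 0, 0.3], [0.0015, 0.0007, 0.148, 0, 0, 0, 0.3], [0.0015, 0.0007, 0.148, 0, 0, 0, 0.3], [0.0015, 0.0007, 0.148, 0, 0, 0, 0.3], [0.0015, 0.0007, 0.148, 0, 0, 0, 0.3]]}, grip_n=20)

```text
time_s: 3.32
position: [0.5104, -0.0513, 0.066]
orientation: [[0.187, 0.982, 0.0], [0.982, -0.187, -0.0], [0.0, 0.0, -1.0]]
ft_force: [0.2, -0.4, 2.2]
width: 0.481
gripper_force: 20.0
```

```bash
python3 -c "
from h import *;rel(.522,-.313,.059);crop('scene','pics/g1.png',180,130,120,95,6)"
```

```text
pos [ 0.5104 -0.0513  0.066 ] joints [-0.22  0.54  1.78  0.    0.82 -0.03] head 79.23 w 0.4809088121511268 19.994495809078217
tool delta [-0.2549  0.0603  0.007 ]
```

View pics/g1.png

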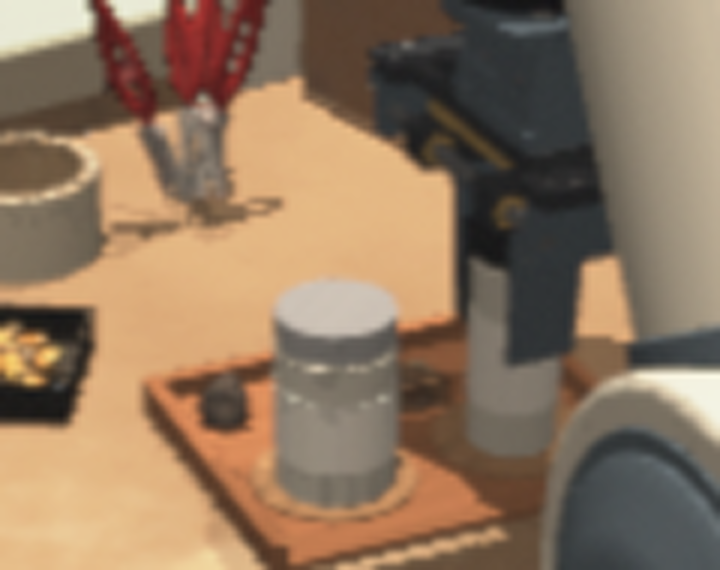

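The tall jar is gripped at its full 44 mm (fingers around it at about (495,330) in the crop). I'll carry it to the mat.

Emit:
drive_effector(motion={"moves": [[0, 0, -0.02, 0, 0, 0, 0.3], [0, 0, -0.045, 0, 0, 0, 0.3], [-0.01, 0.0024, -0.06, 0, 0, 0, 0.3], [-0.035, 0.008, -0.06, 0, 0, 0, 0.3], [-0.07, 0.0166, -0.06, 0, 0, 0, 0.3], [-0.11, 0.026, -0.06, 0, 0, 0, 0.3], [-0.15, 0.0355, -0.06, 0, 0, 0, 0.3], [-0.19, 0.045, -0.06, 0, 0, 0, 0.3], [-0.22, 0.052, -0.06, 0, 0, 0, 0.3], [-0.245, 0.058, -0.06, 0, 0, 0, 0.3], [-0.2549, 0.0603, -0.055, 0, 0, 0, 0.3], [-0.2549, 0.0603, -0.035, 0, 0, 0, 0.3], [-0.2549, 0.0603, -0.015, 0, 0, 0, 0.3], [-0.2549, 0.0603, -0.005, 0, 0, 0, 0.3], [-0.2549, 0.0603, 0.001, 0, 0, 0, 0.3], [-0.2549, 0.0603, 0.004, 0, 0, 0, 0.3], [-0.2549, 0.0603, 0.006, 0, 0, 0, 0.3], [-0.2549, 0.0603, 0.006, 0, 0, 0, 0.3], [-0.2549, 0.0603, 0.006, 0, 0, 0, 0.3]]}, grip_n=20)

```text
time_s: 5.75
position: [0.522, -0.3131, 0.0602]
orientation: [[0.187, 0.982, 0.0], [0.982, -0.187, -0.0], [-0.0, 0.0, -1.0]]
ft_force: [0.4, -0.6, -1.1]
width: 0.48
gripper_force: 20.0
```

```bash
python3 -c "
from h import *;rel(.522,-.313,.059);crop('top','pics/g2.png',205,140,220,120,3)"
```

```text
pos [ 0.522  -0.3131  0.0602] joints [-0.64  0.65  1.54  0.    0.95 -0.45] head 79.22 w 0.4802369515402133 19.994592368602753
tool delta [0.0001 0.     0.0012]
```

View pics/g2.png

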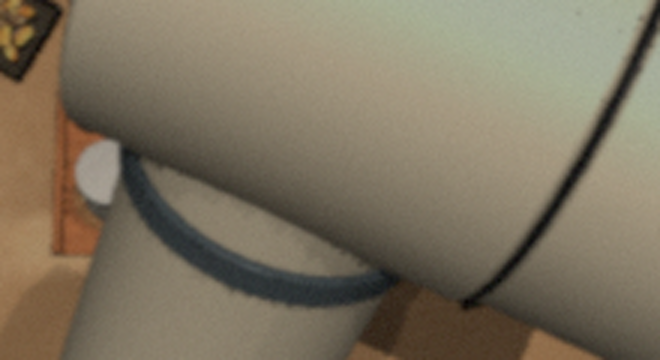

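The arm hides the mat in this view, but the pose readback is on target. I'll release and go to the wide jar.

Emit:
drive_effector(motion={"moves": [[0, 0, 0.001, 0, 0, 0, 0.3], [0, 0, 0.001, 0, 0, 0, 0.75], [0, 0, 0.001, 0, 0, 0, 0.85], [0, 0, 0.001, 0, 0, 0, 0.85], [0, 0, -0.02, 0, 0, 0, 0.85], [0, 0, -0.07, 0, 0, 0, 0.85], [0, 0, -0.11, 0, 0, 0, 1], [0.05, -0.009, -0.11, 0, 0, 0, 1], [0.1, -0.018, -0.11, 0, 0, 0, 1], [0.15, -0.027, -0.11, 0, 0, 0, 1], [0.2, -0.036, -0.11, 0, 0, 0, 1], [0.25, -0.045, -0.11, 0, 0, 0, 1], [0.3, -0.054, -0.11, 0, 0, 0, 1], [0.335, -0.06, -0.11, 0, 0, 0, 1], [0.3487, -0.0623, -0.11, 0, 0, 0, 1], [0.3487, -0.0623, -0.11, 0, 0, 0, 1], [0.3487, -0.0623, -0.11, 0, 0, 0, 1]]}, grip_n=20)

```text
time_s: 7.92
position: [0.5259, 0.0401, 0.1699]
orientation: [[0.188, 0.982, 0.0], [0.982, -0.188, -0.0], [-0.0, 0.0, -1.0]]
ft_force: [-0.5, 0.5, -0.1]
width: 1.001
gripper_force: 0.0
```

```bash
python3 - <<'E'
from h import *
rel(.526,.0412,.059)
im=crop('scene','pics/g3.png',180,100,240,150,3);crop('top','pics/g4.png',205,140,220,120,3)
E
```

```text
pos [0.5259 0.0401 0.1699] joints [-0.04  0.41  1.64 -0.    1.09  0.15] head 79.18 w 1.00133056849392 0.0
tool delta [ 1.100e-03 -1.000e-04  1.109e-01]
```

View pics/g4.png

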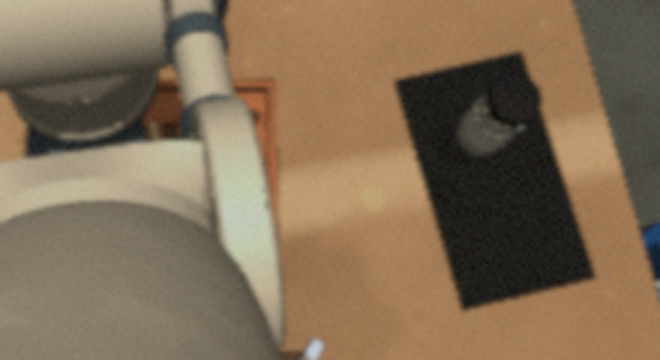

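The tall jar stands upright on the mat (lid at crop (515,100), base around (485,140)). Now I'll grip the wide jar.

Emit:
drive_effector(motion={"moves": [[0.001, 0, 0.04, 0, 0, 0, 1], [0.001, 0, 0.08, 0, 0, 0, 1], [0.001, 0, 0.1, 0, 0, 0, 1], [0.001, 0, 0.11, 0, 0, 0, 1], [0.001, 0, 0.111, 0, 0, 0, 1], [0.001, 0, 0.111, 0, 0, 0, 0.4], [0.001, 0, 0.111, 0, 0, 0, 0.4], [0.001, 0, 0.111, 0, 0, 0, 0.4], [0.001, 0, 0.111, 0, 0, 0, 0.4], [0.001, 0, 0.111, 0, 0, 0, 0.4], [0.001, 0, 0.111, 0, 0, 0, 0.4]]}, grip_n=20)

```text
time_s: 9.4
position: [0.5263, 0.0422, 0.0592]
orientation: [[0.187, 0.982, 0.001], [0.982, -0.187, -0.0], [0.0, 0.001, -1.0]]
ft_force: [1.3, 0.2, 6.0]
width: 0.633
gripper_force: 20.0
```

```bash
python3 - <<'E'
from h import *
rel(.425,-.317,.053)
X=onz("top",(515.5/3-.5+205,100.5/3-.5+140),.123);print("tall on mat",X)
E
```

```text
pos [0.5263 0.0422 0.0592] joints [-0.03  0.57  1.75 -0.    0.82  0.15] head 79.23 w 0.6332385495651496 19.999648332595825
tool delta [-0.3718 -0.0325  0.0062]
tall on mat [ 0.51766624 -0.31136216  0.123     ]
```

Emit:
drive_effector(motion={"moves": [[0, 0, -0.02, 0, 0, 0, 0.4], [0, 0, -0.045, 0, 0, 0, 0.4], [-0.015, -0.0013, -0.055, 0, 0, 0, 0.4], [-0.05, -0.0044, -0.055, 0, 0, 0, 0.4], [-0.095, -0.0083, -0.055, 0, 0, 0, 0.4], [-0.14, -0.0122, -0.055, 0, 0, 0, 0.4], [-0.185, -0.0162, -0.055, 0, 0, 0, 0.4], [-0.23, -0.02, -0.055, 0, 0, 0, 0.4], [-0.275, -0.024, -0.055, 0, 0, 0, 0.4], [-0.315, -0.0275, -0.055, 0, 0, 0, 0.4], [-0.345, -0.03, -0.055, 0, 0, 0, 0.4], [-0.365, -0.032, -0.05, 0, 0, 0, 0.4], [-0.3718, -0.0325, -0.035, 0, 0, 0, 0.4], [-0.3718, -0.0325, -0.015, 0, 0, 0, 0.4], [-0.3718, -0.0325, -0.005, 0, 0, 0, 0.4], [-0.3718, -0.0325, 0.002, 0, 0, 0, 0.4], [-0.3718, -0.0325, 0.005, 0, 0, 0, 0.4], [-0.3718, -0.0325, 0.006, 0, 0, 0, 0.4], [-0.3718, -0.0325, 0.006, 0, 0, 0, 0.4]]}, grip_n=20)

```text
time_s: 11.78
position: [0.4248, -0.3171, 0.0532]
orientation: [[0.187, 0.982, 0.0], [0.982, -0.187, -0.0], [-0.0, 0.0, -1.0]]
ft_force: [0.6, -0.2, -1.5]
width: 0.63
gripper_force: 20.0
```

Emit:
drive_effector(motion={"moves": [[0, 0, 0.001, 0, 0, 0, 0.4], [0, 0, 0.001, 0, 0, 0, 0.8], [0, 0, 0.001, 0, 0, 0, 0.85], [0, 0, 0.001, 0, 0, 0, 0.85], [0, 0, -0.02, 0, 0, 0, 0.85], [0, 0, -0.07, 0, 0, 0, 0.85], [0, 0, -0.11, 0, 0, 0, 0.85], [-0.05, 0, -0.14, 0, 0, 0, 0.5], [-0.1, 0, -0.15, 0, 0, 0, 0.5], [-0.15, 0, -0.15, 0, 0, 0, 0.5], [-0.15, 0, -0.15, 0, 0, 0, 0.5], [-0.15, 0, -0.15, 0, 0, 0, 0.5]]})

```text
time_s: 13.28
position: [0.3963, -0.4639, 0.2026]
orientation: [[0.187, 0.982, -0.0], [0.982, -0.187, 0.001], [0.001, -0.001, -1.0]]
ft_force: [0.4, 0.9, 0.2]
width: 0.499
gripper_force: 0.0
```

```bash
python3 - <<'E'
from h import *
rel(.5707,-.0181,.1)
crop('top','pics/g5.png',205,140,220,120,3)
E
```

```text
pos [ 0.3963 -0.4639  0.2026] joints [-0.96  0.48  1.4   0.    1.26 -0.77] head 79.21 w 0.4986266403022342 0.0
tool delta [0.4704 0.0879 0.1029]
```

View pics/g5.png

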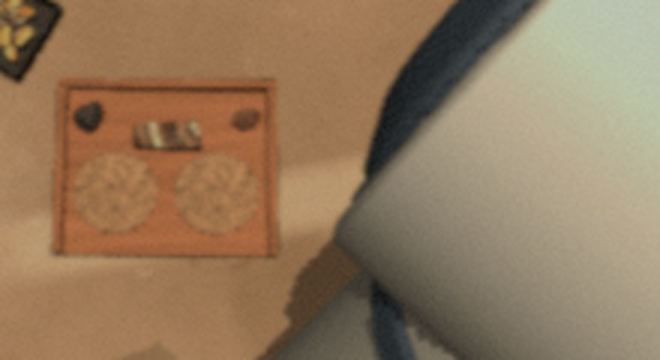

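The stand is now free of jars; the bar is at crop (168,135), between the lump (89,116) and the red stone (246,119). I'll measure the bar closely in both views.

```bash
python3 - <<'E'
from h import *
a=eyes.get_image('top')[172:202,240:285,::-1];b=eyes.get_image('scene')[175:205,225:280,::-1]
a=cv2.resize(a,None,fx=12,fy=12,interpolation=2);b=cv2.resize(b,None,fx=10,fy=10,interpolation=2)
w=max(a.shape[1],b.shape[1]);f=lambda x:cv2.copyMakeBorder(x,0,0,0,w-x.shape[1],0)
cv2.imwrite("pics/bar.png",np.vstack([f(a),f(b)[:240]]))
E
```

```text
(no output)
```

View pics/bar.png

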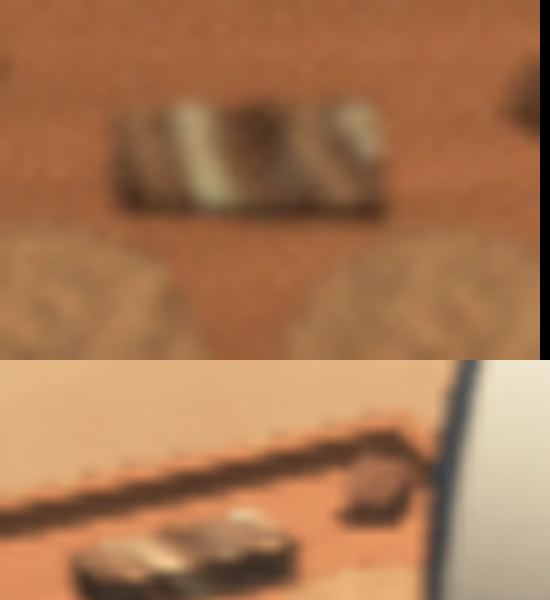

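The bar's top face in the close-up has corners at about (115,103), (380,99), (384,203) and (120,206); in the scene crop the right-back corner is near (245,510) and the right-front near (296,546).

```bash
python3 - <<'E'
from h import *
T=lambda u,v:((u+.5)/12-.5+240,(v+.5)/12-.5+172)
S=lambda u,v:((u+.5)/10-.5+225,(v-360+.5)/10-.5+175)
print(tri(S(245,511),T(380,99)),tri(S(296,546),T(384,203)))
c=np.array([onz("top",T(*p),.023)[:2] for p in((115,103),(380,99),(384,203),(120,206))]);print(c.round(4),c.mean(0).round(4))
print("len",np.linalg.norm(c[0]-c[1]),np.linalg.norm(c[1]-c[2]),"heading",[np.degrees(np.arctan2(*(d[::-1]))) for d in(c[0]-c[1],c[3]-c[2])])
x,y=c.mean(0);rel(x,y,.0115)
E
```

```text
(array([ 0.57994365, -0.04943887,  0.02125776]), np.float64(0.003695384671115612)) (array([ 0.55334117, -0.04657276,  0.02262548]), np.float64(0.0004684925767034635))
[[ 0.589   0.0111]
 [ 0.5782 -0.0507]
 [ 0.5531 -0.0467]
 [ 0.564   0.0144]] [ 0.5711 -0.018 ]
len 0.0626715311340214 0.02540918154168103 heading [np.float64(80.04458517057692), np.float64(79.8295849355055)]
pos [ 0.3968 -0.4633  0.2029] joints [-0.96  0.48  1.4   0.    1.26 -0.77] head 79.28 w 0.5009679152107475 0.0
tool delta [0.4699 0.0885 0.1916]
```

Emit:
drive_effector(motion={"moves": [[0.05, 0.0094, 0, 0, 0, 0, 0.5], [0.1, 0.0188, 0, 0, 0, 0, 0.5], [0.15, 0.028, 0, 0, 0, 0, 0.5], [0.2, 0.0377, 0, 0, 0, 0, 0.5], [0.25, 0.047, 0, 0, 0, 0, 0.5], [0.3, 0.0565, 0, 0, 0, 0, 0.5], [0.35, 0.066, 0, 0, 0, 0, 0.5], [0.4, 0.0753, 0, 0, 0, 0, 0.5], [0.44, 0.083, 0, 0, 0, 0, 0.5], [0.4699, 0.0885, 0.02, 0, 0, 0, 0.5], [0.4699, 0.0885, 0.05, 0, 0, 0, 0.5], [0.4699, 0.0885, 0.08, 0, 0, 0, 0.5], [0.4699, 0.0885, 0.1, 0, 0, 0, 0.5], [0.4699, 0.0885, 0.1, 0, 0, 0, 0.5], [0.4699, 0.0885, 0.1, 0, 0, 0, 0.5]]}, grip_n=15)

```text
time_s: 15.3
position: [0.5716, -0.019, 0.1038]
orientation: [[0.186, 0.982, 0.001], [0.982, -0.186, -0.0], [0.0, 0.001, -1.0]]
ft_force: [0.8, 0.7, 0.1]
width: 0.499
gripper_force: 0.0
```

```bash
python3 - <<'E'
from h import *
rel(.5711,-.018,.0115)
crop('scene','pics/g6.png',200,130,200,130,4)
E
```

```text
pos [ 0.5716 -0.019   0.1038] joints [-0.14  0.55  1.6   0.    0.99  0.05] head 79.26 w 0.4986657351096766 0.0
tool delta [ 0.0009 -0.0008  0.0923]
```

View pics/g6.png

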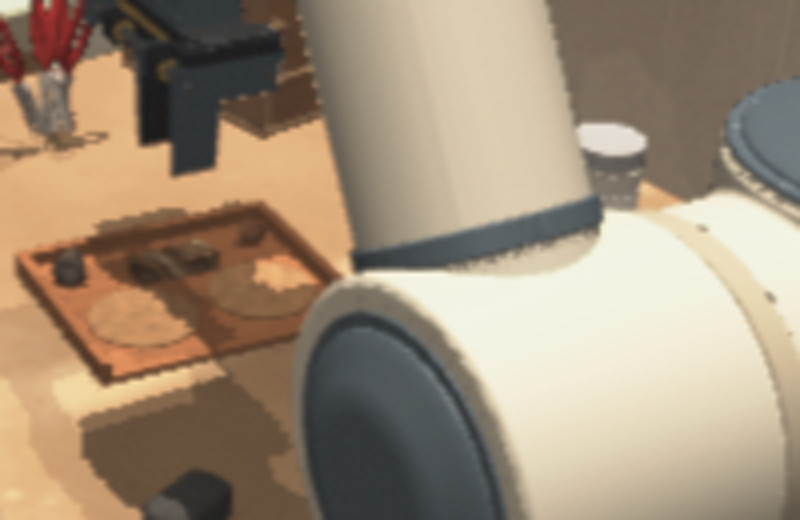

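The gripper is over the bar (180,130 in the crop) and the wide jar stands upright on the mat at (610,160). I'll go down and grip.

Emit:
drive_effector(motion={"moves": [[0.001, -0.001, 0.03, 0, 0, 0, 0.5], [0.001, -0.001, 0.06, 0, 0, 0, 0.5], [0.001, -0.001, 0.08, 0, 0, 0, 0.5], [0.001, -0.001, 0.088, 0, 0, 0, 0.5], [0.001, -0.001, 0.092, 0, 0, 0, 0.5], [0.001, -0.001, 0.092, 0, 0, 0, 0.5], [0.001, -0.001, 0.092, 0, 0, 0, 0.1], [0.001, -0.001, 0.092, 0, 0, 0, 0.1], [0.001, -0.001, 0.092, 0, 0, 0, 0.1], [0.001, -0.001, 0.092, 0, 0, 0, 0.1], [0.001, -0.001, 0.092, 0, 0, 0, 0.1]]}, grip_n=15)

```text
time_s: 16.73
position: [0.5707, -0.0181, 0.0113]
orientation: [[0.187, 0.982, 0.001], [0.982, -0.187, -0.0], [0.0, 0.001, -1.0]]
ft_force: [-0.2, 0.1, 7.0]
width: 0.281
gripper_force: 15.0
```

```bash
python3 - <<'E'
from h import *
rel(.437,.315,.0125)
E
```

```text
pos [ 0.5707 -0.0181  0.0113] joints [-0.14  0.69  1.67  0.    0.79  0.05] head 79.23 w 0.2807150340046021 15.001199841499329
tool delta [ 0.3023 -0.1936 -0.0013]
```

Emit:
drive_effector(motion={"moves": [[0, 0, -0.015, 0, 0, 0, 0.1], [0, 0, -0.04, 0, 0, 0, 0.1], [0, 0, -0.065, 0, 0, 0, 0.1], [0.02, -0.0128, -0.07, 0, 0, 0, 0.1], [0.06, -0.0384, -0.07, 0, 0, 0, 0.1], [0.1, -0.064, -0.07, 0, 0, 0, 0.1], [0.14, -0.09, -0.07, 0, 0, 0, 0.1], [0.18, -0.115, -0.07, 0, 0, 0, 0.1], [0.22, -0.141, -0.07, 0, 0, 0, 0.1], [0.26, -0.1665, -0.07, 0, 0, 0, 0.1], [0.285, -0.1825, -0.07, 0, 0, 0, 0.1], [0.3, -0.192, -0.07, 0, 0, 0, 0.1], [0.3023, -0.1936, -0.055, 0, 0, 0, 0.1], [0.3023, -0.1936, -0.035, 0, 0, 0, 0.1], [0.3023, -0.1936, -0.018, 0, 0, 0, 0.1], [0.3023, -0.1936, -0.008, 0, 0, 0, 0.1], [0.3023, -0.1936, -0.004, 0, 0, 0, 0.1], [0.3023, -0.1936, -0.002, 0, 0, 0, 0.1], [0.3023, -0.1936, -0.0013, 0, 0, 0, 0.1], [0.3023, -0.1936, -0.0013, 0, 0, 0, 0.1]]}, grip_n=15)

```text
time_s: 19.23
position: [0.437, 0.3152, 0.0125]
orientation: [[0.187, 0.982, 0.0], [0.982, -0.187, 0.0], [0.0, 0.0, -1.0]]
ft_force: [0.2, -0.4, -0.8]
width: 0.279
gripper_force: 15.0
```

```bash
python3 - <<'E'
from h import *
rel(.437,.315,.0125)
E
```

```text
pos [0.437  0.3152 0.0125] joints [ 0.51  0.66  1.75 -0.    0.74  0.7 ] head 79.23 w 0.27916126412694314 14.999881535768509
tool delta [-0.0002  0.      0.    ]
```

Emit:
drive_effector(motion={"moves": [[0, 0, 0, 0, 0, 0, 0.45], [0, 0, 0, 0, 0, 0, 0.5], [0, 0, 0, 0, 0, 0, 0.5], [0, 0, -0.02, 0, 0, 0, 0.5], [0, 0, -0.07, 0, 0, 0, 0.5], [0, 0, -0.12, 0, 0, 0, 0.5], [-0.03, 0.005, -0.16, 0, 0, 0, 0.9], [-0.08, 0.0136, -0.18, 0, 0, 0, 0.9], [-0.14, 0.024, -0.18, 0, 0, 0, 0.9], [-0.2, 0.034, -0.18, 0, 0, 0, 0.9], [-0.26, 0.044, -0.18, 0, 0, 0, 0.9], [-0.32, 0.0544, -0.18, 0, 0, 0, 0.9], [-0.38, 0.0646, -0.18, 0, 0, 0, 0.9], [-0.44, 0.075, -0.18, 0, 0, 0, 0.9], [-0.5, 0.085, -0.18, 0, 0, 0, 0.9], [-0.56, 0.095, -0.18, 0, 0, 0, 0.9], [-0.61, 0.104, -0.18, 0, 0, 0, 0.9], [-0.623, 0.106, -0.18, 0, 0, 0, 0.9], [-0.623, 0.106, -0.18, 0, 0, 0, 0.9], [-0.623, 0.106, -0.18, 0, 0, 0, 0.9]]})

```text
time_s: 21.72
position: [0.4244, -0.3153, 0.1922]
orientation: [[0.186, 0.983, -0.0], [0.983, -0.186, 0.001], [0.001, -0.001, -1.0]]
ft_force: [-0.8, -0.0, -0.1]
width: 0.901
gripper_force: 0.0
```

```bash
python3 - <<'E'
from h import *
rel(.4248,-.3171,.0522)
a=eyes.get_image('top')[215:295,110:190,::-1];b=eyes.get_image('scene')[230:295,120:210,::-1]
a=cv2.resize(a,None,fx=4.5,fy=4.5,interpolation=2);b=cv2.resize(b,None,fx=4,fy=4,interpolation=2)
h=max(a.shape[0],b.shape[0]);f=lambda x:cv2.copyMakeBorder(x,0,h-x.shape[0],0,0,0)
cv2.imwrite("pics/lap.png",np.hstack([f(a),f(b)]))
E
```

```text
pos [ 0.4244 -0.3153  0.1922] joints [-0.75  0.38  1.61  0.    1.15 -0.57] head 79.28 w 0.9012772969231848 0.0
tool delta [-0.0018  0.0008  0.14  ]
```

View pics/lap.png

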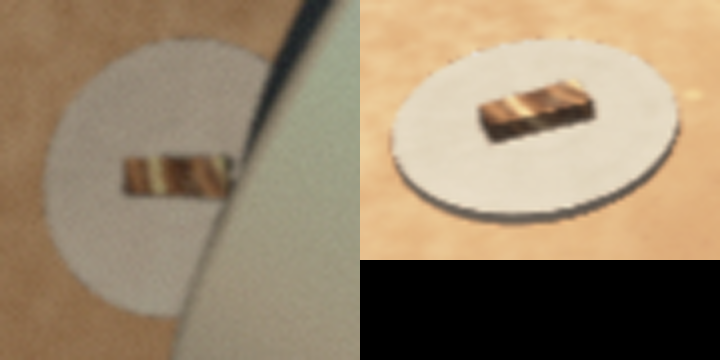

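The bar lies flat on the plate, close to its centre (plate centre about (536,127), bar base about (537,118) in the scene half, with perspective accounting for most of the difference). Now I'll take the wide jar back.

Emit:
drive_effector(motion={"moves": [[-0.0018, 0.0008, 0.04, 0, 0, 0, 0.9], [-0.0018, 0.0008, 0.08, 0, 0, 0, 0.9], [-0.0018, 0.0008, 0.12, 0, 0, 0, 0.9], [-0.0018, 0.0008, 0.135, 0, 0, 0, 0.9], [-0.0018, 0.0008, 0.14, 0, 0, 0, 0.9], [-0.0018, 0.0008, 0.14, 0, 0, 0, 0.9], [-0.0018, 0.0008, 0.14, 0, 0, 0, 0.4], [-0.0018, 0.0008, 0.14, 0, 0, 0, 0.4], [-0.0018, 0.0008, 0.14, 0, 0, 0, 0.4], [-0.0018, 0.0008, 0.14, 0, 0, 0, 0.4], [-0.0018, 0.0008, 0.14, 0, 0, 0, 0.4]]}, grip_n=20)

```text
time_s: 23.2
position: [0.4251, -0.3189, 0.0527]
orientation: [[0.187, 0.982, 0.0], [0.982, -0.187, -0.0], [-0.0, 0.001, -1.0]]
ft_force: [-1.2, 0.2, 8.1]
width: 0.631
gripper_force: 20.0
```

```bash
python3 - <<'E'
from h import *
rel(.5263,.0422,.0605)
def c(q): return np.array([onz("scene",((u-360+.5)/4-.5+120,(v+.5)/4-.5+230),z)[:2] for u,v,z in q])
print("bar top corners",c([(478,106,.024),(583,82,.024),(595,103,.024),(487,126,.024)]).mean(0))
E
```

```text
pos [ 0.4251 -0.3189  0.0527] joints [-0.76  0.58  1.74 -0.    0.81 -0.57] head 79.22 w 0.6314495252163985 20.00031441450119
tool delta [ 0.3736  0.0319 -0.008 ]
bar top corners [0.43556044 0.31590937]
```

The bar checks out at (0.4356, 0.3159), within 2 mm of the plate's centre. The jar goes to its cork.

Emit:
drive_effector(motion={"moves": [[0, 0, -0.02, 0, 0, 0, 0.4], [0, 0, -0.045, 0, 0, 0, 0.4], [0, 0, -0.062, 0, 0, 0, 0.4], [0.02, 0.0017, -0.065, 0, 0, 0, 0.4], [0.06, 0.005, -0.065, 0, 0, 0, 0.4], [0.1, 0.0086, -0.065, 0, 0, 0, 0.4], [0.145, 0.0124, -0.065, 0, 0, 0, 0.4], [0.19, 0.0163, -0.065, 0, 0, 0, 0.4], [0.235, 0.02, -0.065, 0, 0, 0, 0.4], [0.28, 0.024, -0.065, 0, 0, 0, 0.4], [0.32, 0.0275, -0.065, 0, 0, 0, 0.4], [0.35, 0.03, -0.065, 0, 0, 0, 0.4], [0.368, 0.0315, -0.06, 0, 0, 0, 0.4], [0.3718, 0.0319, -0.045, 0, 0, 0, 0.4], [0.3718, 0.0319, -0.025, 0, 0, 0, 0.4], [0.3718, 0.0319, -0.014, 0, 0, 0, 0.4], [0.3718, 0.0319, -0.009, 0, 0, 0, 0.4], [0.3718, 0.0319, -0.007, 0, 0, 0, 0.4], [0.3718, 0.0319, -0.007, 0, 0, 0, 0.4], [0.3718, 0.0319, -0.007, 0, 0, 0, 0.4]]}, grip_n=20)

```text
time_s: 25.7
position: [0.5261, 0.0404, 0.0595]
orientation: [[0.187, 0.982, 0.001], [0.982, -0.187, -0.0], [0.0, 0.001, -1.0]]
ft_force: [-0.4, 0.5, 1.2]
width: 0.633
gripper_force: 20.0
```

```bash
python3 -c "
from h import *;rel(.5263,.0404,.0595)"
```

```text
pos [0.5261 0.0404 0.0595] joints [-0.04  0.57  1.75 -0.    0.82  0.15] head 79.22 w 0.6327282369445697 20.000077486038208
tool delta [0.     0.0002 0.    ]
```

Emit:
drive_effector(motion={"moves": [[0, 0, 0.0005, 0, 0, 0, 0.75], [0, 0, 0.0005, 0, 0, 0, 0.85], [0, 0, 0.0005, 0, 0, 0, 0.85], [0, 0, -0.02, 0, 0, 0, 0.85], [0, 0, -0.07, 0, 0, 0, 0.85], [0, 0, -0.12, 0, 0, 0, 0.85], [-0.05, 0.009, -0.12, 0, 0, 0, 0.85], [-0.1, 0.018, -0.12, 0, 0, 0, 0.85], [-0.15, 0.027, -0.12, 0, 0, 0, 0.85], [-0.2, 0.036, -0.12, 0, 0, 0, 0.85], [-0.25, 0.045, -0.12, 0, 0, 0, 0.85], [-0.3, 0.0535, -0.12, 0, 0, 0, 0.85], [-0.335, 0.06, -0.12, 0, 0, 0, 0.85], [-0.348, 0.0621, -0.12, 0, 0, 0, 0.85], [-0.348, 0.0621, -0.12, 0, 0, 0, 0.85], [-0.348, 0.0621, -0.12, 0, 0, 0, 0.85]]}, grip_n=20)

```text
time_s: 27.7
position: [0.5218, -0.3116, 0.1792]
orientation: [[0.186, 0.983, -0.0], [0.983, -0.186, 0.001], [0.0, -0.0, -1.0]]
ft_force: [-0.1, 0.8, -0.2]
width: 0.85
gripper_force: 0.0
```

```bash
python3 -c "
from h import *;rel(.522,-.3131,.0592)"
```

```text
pos [ 0.5218 -0.3116  0.1792] joints [-0.64  0.5   1.43  0.    1.21 -0.45] head 79.28 w 0.8502001239212226 0.0
tool delta [-0.0015  0.0006  0.12  ]
```

Emit:
drive_effector(motion={"moves": [[0, 0, 0.04, 0, 0, 0, 0.85], [0, 0, 0.08, 0, 0, 0, 0.85], [0, 0, 0.105, 0, 0, 0, 0.85], [0, 0, 0.118, 0, 0, 0, 0.85], [0, 0, 0.12, 0, 0, 0, 0.85], [0, 0, 0.12, 0, 0, 0, 0.85], [0, 0, 0.12, 0, 0, 0, 0.3], [0, 0, 0.12, 0, 0, 0, 0.3], [0, 0, 0.12, 0, 0, 0, 0.3], [0, 0, 0.12, 0, 0, 0, 0.3], [0, 0, 0.12, 0, 0, 0, 0.3]]}, grip_n=20)

```text
time_s: 29.08
position: [0.5218, -0.313, 0.0593]
orientation: [[0.187, 0.982, 0.0], [0.982, -0.187, -0.0], [-0.0, 0.0, -1.0]]
ft_force: [0.5, 0.1, 2.7]
width: 0.478
gripper_force: 20.0
```

```bash
python3 -c "
from h import *;rel(.5104,-.0513,.0675)"
```

```text
pos [ 0.5218 -0.313   0.0593] joints [-0.64  0.65  1.54 -0.    0.95 -0.45] head 79.23 w 0.4783410493081373 19.99034732580185
tool delta [ 0.2549 -0.0601 -0.0082]
```

Emit:
drive_effector(motion={"moves": [[0, 0, -0.02, 0, 0, 0, 0.3], [0, 0, -0.045, 0, 0, 0, 0.3], [0, 0, -0.062, 0, 0, 0, 0.3], [0.02, -0.0047, -0.065, 0, 0, 0, 0.3], [0.055, -0.013, -0.065, 0, 0, 0, 0.3], [0.09, -0.0212, -0.065, 0, 0, 0, 0.3], [0.13, -0.0307, -0.065, 0, 0, 0, 0.3], [0.17, -0.04, -0.065, 0, 0, 0, 0.3], [0.205, -0.0483, -0.065, 0, 0, 0, 0.3], [0.235, -0.0554, -0.065, 0, 0, 0, 0.3], [0.25, -0.059, -0.065, 0, 0, 0, 0.3], [0.2549, -0.0601, -0.06, 0, 0, 0, 0.3], [0.2549, -0.0601, -0.045, 0, 0, 0, 0.3], [0.2549, -0.0601, -0.025, 0, 0, 0, 0.3], [0.2549, -0.0601, -0.014, 0, 0, 0, 0.3], [0.2549, -0.0601, -0.009, 0, 0, 0, 0.3], [0.2549, -0.0601, -0.0075, 0, 0, 0, 0.3], [0.2549, -0.0601, -0.0075, 0, 0, 0, 0.3], [0.2549, -0.0601, -0.0075, 0, 0, 0, 0.3]]}, grip_n=20)

```text
time_s: 31.45
position: [0.5106, -0.0513, 0.0671]
orientation: [[0.187, 0.982, 0.001], [0.982, -0.187, -0.0], [-0.0, 0.001, -1.0]]
ft_force: [0.0, -0.3, -1.6]
width: 0.479
gripper_force: 20.0
```

```bash
python3 -c "
from h import *;rel(.5104,-.0513,.0665)"
```

```text
pos [ 0.5106 -0.0513  0.0671] joints [-0.22  0.54  1.78  0.    0.82 -0.03] head 79.23 w 0.4794234179250241 19.990640580654144
tool delta [-0.0001 -0.0002  0.0006]
```

Release, rise and back off to the start side for a clear look.

Emit:
drive_effector(motion={"moves": [[0, 0, 0.0006, 0, 0, 0, 0.3], [0, 0, 0.0006, 0, 0, 0, 0.75], [0, 0, 0.0006, 0, 0, 0, 0.85], [0, 0, 0.0006, 0, 0, 0, 0.85], [0, 0, -0.02, 0, 0, 0, 0.85], [0, 0, -0.07, 0, 0, 0, 0.85], [0, 0, -0.12, 0, 0, 0, 0.85], [-0.04, -0.01, -0.15, 0, 0, 0, 0.85], [-0.1, -0.03, -0.15, 0, 0, 0, 0.85], [-0.15, -0.05, -0.15, 0, 0, 0, 0.85], [-0.2, -0.07, -0.15, 0, 0, 0, 0.85], [-0.25, -0.09, -0.15, 0, 0, 0, 0.85], [-0.3, -0.11, -0.15, 0, 0, 0, 0.85], [-0.35, -0.13, -0.15, 0, 0, 0, 0.85], [-0.4, -0.15, -0.15, 0, 0, 0, 0.85], [-0.44, -0.17, -0.15, 0, 0, 0, 0.85], [-0.44, -0.17, -0.15, 0, 0, 0, 0.85], [-0.44, -0.17, -0.15, 0, 0, 0, 0.85], [-0.44, -0.17, -0.15, 0, 0, 0, 0.85]]})

```text
time_s: 33.83
position: [0.2617, -0.4509, 0.2167]
orientation: [[0.186, 0.983, 0.0], [0.983, -0.186, 0.0], [0.0, -0.0, -1.0]]
ft_force: [0.5, -0.0, 0.2]
width: 0.853
gripper_force: 0.0
```

```bash
python3 - <<'E'
from h import *
rel(0,0,0)
im=crop('top','pics/end.png',110,150,210,145,3.8);
im=im[:,:,::-1]
b0=cv2.imread("pics/top0.png")
g=lambda i:np.array(cv2.fitEllipse(max(cv2.findContours((lambda m:(m.__setitem__((slice(0,180),slice(None)),0),m)[1])(np.where((i.min(2)>150)&(np.arange(512)>224)&(np.arange(512)<260)&(np.arange(384)[:,None]<212),255,0).astype(np.uint8)),0,1)[0],key=cv2.contourArea))[0])
k=lambda i:np.array(cv2.fitEllipse(max(cv2.findContours(np.where((i.max(2)<60)&(np.arange(512)>265)&(np.arange(512)<291)&(np.arange(384)[:,None]<207)&(np.arange(384)[:,None]>183),255,0).astype(np.uint8),0,1)[0],key=cv2.contourArea))[0])
print("wide shift",onz("top",g(im),.102)-onz("top",g(b0),.102),"tall shift",onz("top",k(im),.13)-onz("top",k(b0),.13))
E
```

```text
pos [ 0.2617 -0.4509  0.2167] joints [-1.16  0.35  1.59  0.    1.2  -0.97] head 79.29 w 0.8530201704934789 0.0
tool delta [ 0.3943 -0.3409  0.2169]
wide shift [-1.61310296e-03  7.55345389e-05  0.00000000e+00] tall shift [-0.00245564  0.00057093  0.        ]
```

View pics/end.png

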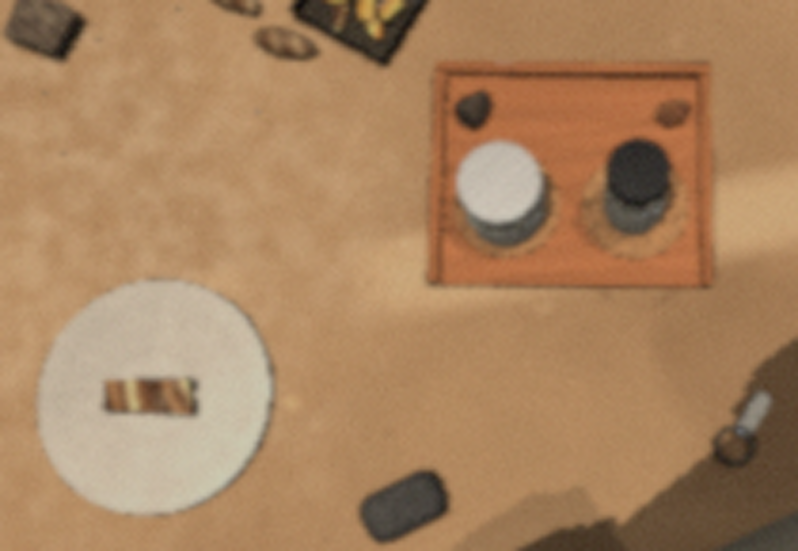

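The bar sits in the middle of the plate (bar (151,396), plate (155,397)). Both jars stand on their own corks, within 3 mm of where they started, and the stones haven't moved.

```bash
python3 -c "
from plant import order;print(order.hand_in())"
```

```text
the job is handed in; nothing more can be done
None
```

The job is handed in: the bar lies flat in the middle of the lap plate, both jars stand upright on their own cork rounds within about 3 mm of their start positions, and the red stone and dark lump look undisturbed; hand-in gave no verdict.

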